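Index the stone-setting turntable to its next notch

TASK

Pull the standing spring ring of the setting turntable up to free its pin, swing the table anticlockwise (seen from above) to the next notch, and let the ring go so the pin is fully home there. The fixture only stands on the bench, so work gently: do not drag, twist or lift it, keep the brass bezel lying on the table top, and leave the other things on the bench alone.

Things in the scene. Friction and masses are not known exactly. Their poses are not given: they have to be found in the camera images.
- fixture: the setting fixture: grey square base plate 164 x 164 x 14 mm (origin: centre of its underside, z up, edges along its x and y), on it a round steel bed, 162 mm diameter, up to 30 mm. 3 to 4 kg in all, standing loose on the bench: 10 to 25 N sideways shifts it (least while pulling up), 30 to 40 N upwards lifts it. Mass and friction vary.
- fixture_corner (a point): point on the base plate's top near its (+x, +y) corner, at (76, 76, 14) mm in the fixture's frame
- fixture_axis (a point): point on the turntable's vertical axis, 58 mm above the bench, 2 mm over its flat aluminium top (92 mm diameter, top at 56 mm); an arm on its rim carries the spring plunger
- land_top (a point): point on the ring of steel lands that surrounds the turntable on the bed, 53 to 77 mm from the axis, tops 40 mm above the bench. It is fixed to the fixture, beside the first notch. The lands have two notches, 10.5 mm wide gaps 65 mm from the axis: the first (at the fixture's +x) and the next one, anticlockwise
- barrel_top (a point): top centre of the plunger's steel barrel (18 mm diameter, top 72 mm above the bench), 65 mm from the axis at the end of the turntable's arm. Below the ring is 8 mm of free 6 mm stem, then this barrel. With the pin home the barrel top is 24 mm under the ring's centre
- ring_center (a point): centre of the steel pull ring on the spring plunger, 65 mm from the turntable's axis, 96 mm above the bench with the pin home; it rises with the pin and turns with the table. The ring stands upright (32 mm outside, 16 mm hole, 8 mm thick), its plane through the axis. Site axes: x radially outwards, z up, y the anticlockwise tangent, along which fingers close on the 8 mm
- turntable (a joint): turntable angle (rad), growing anticlockwise from above; drag at the ring 1.5 N with the pin up, 3 N riding. 0: arm along the fixture's +x, pin in the first notch (every start). The next notch is in an arc clamped differently each time, anywhere from 0.8 to 1.4 rad, not listed: feel for it, or see the 10.5 mm gap in the lands. No other notch; end stops at -0.12 and 1.55
- plunger (a joint): plunger height (m): 0 pin fully home in a notch, 0.008 the round-ended 8 mm pin rides on the lands (slides easily, and its spring drops it into the notch when near its middle, if the ring is free to sink), 0.014 hard stop. The spring pulls down with 6.5 N at 0, 10 N at 0.014
- bezel: plain brass ring, 22 mm diameter, 9 mm high, lying loose on the middle of the turntable's top (origin: centre of its underside)
- tray: bystander: blue plastic compartment tray 120 x 160 x 30 mm (origin: centre of its underside)
- loupe: bystander: small black eye loupe, 34 mm diameter, 36 mm high, standing beside the fixture (origin: centre of its underside)
- jar: bystander: small amber glass jar, 44 mm diameter, 50 mm high (origin: centre of its underside)
- bench_block: bystander: steel bench block 75 x 75 x 22 mm (origin: centre of its underside)
- pot: bystander: steel cup 64 mm diameter, 85 mm high, at the left (origin: centre of its underside)
- hammer: bystander: wooden-handled hammer, 230 mm long, lying at the right (origin: under its middle)
Things that resemble listed ones, but are neither listed nor needed, are in the scene too. What is shaped like the fixture but blue is not meant.

How it is judged:
By the outcome, as a careful person would: the job done as asked, in the order asked, and still so for the second after the job is handed in, with the robot touching nothing.
It also fails if it takes over 64 s, if anything falls off the work surface, if the arm or the gripper's body presses on something with over 40 N, if the wrist force passes 120 N, or if a joint passes its speed limit or range.

ROBOT

A 7-joint arm with a two-finger parallel gripper is mounted at the origin on the work surface. World frame = base frame: x ahead of the robot, y to its left, z up, the work surface at z = 0. Lengths are in m, angles in rad, forces in N, time in s.
With the tool pointing down it reaches from about 0.425 to 0.925 m from the base axis. Payload 6.8 kg.
Tool frame: the origin (TCP) lies between the finger pads; the fingertips stand 14 mm ahead of it and the grasp point (between the pads) lies 5 mm behind it; z points along the fingers, y is the line along which they close (so a half turn about z gives the same grasp; the last joint's range is limited). The gripper opens to 85 mm and grips with 20 to 120 N. Pads are 22 mm wide; open, the fingers measure 114 mm over their backs; the gripper's body (76 mm by 85 mm) begins 54 mm behind the grasp point. The pads swing forward as they close: fully open they stand 13 mm farther back than shut.
Start: joints at [-1.237, 0.477, 0.022, 1.555, -0.011, 1.109, -0.083], TCP at [0.289, 0.61, 0.245] pointing down, gripper open.
Joint ranges: [-2.96, 2.96], [-0.34, 2.1], [-1.41, 1.46], [0.24, 2.44], [-1.37, 4.51], [0.17, 1.92], [-2.96, 2.96]. Speed limits (rad/s): [2.39, 2.39, 3.14, 3.14, 3.14, 3.14, 3.14].

INTERFACE

Orientations are given as a rotation vector (axis times angle).
In Python, from bench import r, eyes, ticket gives the robot as it stands. The module is installed in compiled form; this text tells all that it offers.
- The arm moves only by the tool arm_command, never from a script. Its argument "plan" is text: rows parted by semicolons, each of 4 numbers parted by spaces: the shift along the tool's x, y, z in m, then the turn about the tool's z in degrees. In form: tx ty tz yaw; .... A call has 1 to 20 rows; each row shifts and turns the commanded pose from where the row before left it, along the tool's axes as they then stand; what a row does not reach is not made up. A row lasts 1/8 s, in which the tool goes at most 62.5 mm and 10.7 degrees, less where a joint would pass 70% of its speed; a pose out of reach is approached as far as the arm can. A call is refused whole if a number of a shift passes 0.0625 or a number of a turn 10.7, either way. A call with a gripper value outside its range is refused whole. "hand" is the closure, from -1 (fully open) to 1 (shut), set as the call begins (left out, the last holds). The fingers move at their own pace and stop on an object; "grip_force" is the grip in N (left out, the last holds). Time passes only in rows, so rows that do not move let the fingers close. It gives the time, the measured TCP pose, the force, the opening and the grip force at its end, in the units of the state.
- r.get_obs(): the state, without advancing time (a new reading comes with each control period).
- eyes.grab_frame(name): name is "side" or "top" or "wrist"; returns (picture, depth): 480x640x3 uint8, red, green, blue; 480x640 float32, m along the optical axis (not along the pixel's ray), 0 where there is no reading.
- eyes.calibration(name): a dict with "fov_y" (degrees; the focal length in pixels is half the picture's height over the tangent of half this angle, whatever the lens; pixels are square), "cx", "cy" (the principal point, pixels), "origin" and "attitude" of the camera in the world; the wrist camera has in their place "tool_from_camera" (4x4, takes a point from camera to tool coordinates, whose origin is the TCP and whose axes are the flange's). Camera axes: x right, y up, looking along -z (the intrinsics and any distortion apply to the point x, -y, -z); pixel columns grow to the right and rows downward; lengths in m; the calibration is good to about 2 mm. The wrist camera is an equidistant fisheye: a pixel r from the principal point sees the ray r / f radians off the axis. A picture is of the moment at which its call begins: read the wrist's pose just before it. calibration takes no time and is no camera call.
- ticket.hand_in(): hands the job in; it is judged then, once.
The state is a dict: "clock": time; "joints": joint angles; "qvel": joint speeds; "tau": joint torques, N m; "tcp_pos": TCP position; "orientation": TCP orientation; "contact_force": force on the tool from outside, world axes, zero at the start; "moment": the same for the moment, N m; "grip_width": finger opening in m; "gripper_force": force on a finger pad.
Only numpy, scipy, OpenCV 4.12 (cv2) and the standard library are available. Lean on these libraries where they do the work, as an engineer would, in place of code of your own. Each camera call takes 0.05 s, during which the arm holds its last target. There are 200 camera calls.

## Working session

There is one attempt and no reset: what is moved stays moved. The work goes in short steps, Python scripts to look and compute and a tool call to move; the robot and the scene stay as the last step left them, time stands still between calls to the robot, and variables do not carry over. Pictures are saved under pics/ and viewed, at most 10 in all, crops included, and the job is handed in when it is done.

Besides the shell and the picture viewer there is one more tool, called after "Call:" by a JSON object that holds its "op" and its "data", one argument or row to a line. arm_command: Moves the arm, as the interface text tells. Its arguments: {"type":"object","properties":{"plan":{"type":"string"},"hand":{"type":"number"},"grip_force":{"type":"number"}},"required":["plan"]}

```bash
mkdir -p pics; cat > h.py <<'E'
import numpy as np,cv2
from scipy.spatial.transform import Rotation as R
from bench import r,eyes,ticket
def px2w(name,u,v,d,obs=None):
    c=eyes.calibration(name); f=240/np.tan(np.radians(c["fov_y"])/2)
    x=(u-c["cx"])/f;y=(v-c["cy"])/f
    if name=="wrist":
        t=np.hypot(x,y);k=np.tan(t)/t if t>1e-9 else 1;x*=k;y*=k
        p=np.array([x*d,-y*d,-d,1]);p=(np.array(c["tool_from_camera"])@p)[:3]
        return R.from_rotvec(obs["orientation"]).apply(p)+obs["tcp_pos"]
    p=np.array([x*d,-y*d,-d]);A=np.array(c["attitude"])
    A=A if A.shape==(3,3) else R.from_rotvec(A).as_matrix() 
    return A@p+np.array(c["origin"])
E
python3 - <<'E'
from h import *
for n in("side","top"):
    p,d=eyes.grab_frame(n);cv2.imwrite(f"pics/{n}0.png",p[...,::-1]);np.save(n+"0.npy",d);print(n,eyes.calibration(n))
print(eyes.calibration("wrist"));print(r.get_obs())
E
```

```text
side {'fov_y': 49.48384389728495, 'cx': 322.18383172517446, 'cy': 239.77037443322158, 'origin': array([ 0.62312147, -0.85418144,  0.79150998]), 'attitude': array([0.88843936, 0.04320325, 0.12810661])}
top {'fov_y': 42.62539973927059, 'cx': 310.2966827317052, 'cy': 241.06067252357332, 'origin': array([0.44314305, 0.01033539, 1.43961157]), 'attitude': array([ 0.06082976, -0.05345185, -1.55224757])}
{'fov_y': 65.70646984690485, 'cx': 319.89936753515644, 'cy': 238.48724735012578, 'tool_from_camera': array([[-2.12012360e-04,  9.45885796e-01,  3.24499641e-01,
         8.26080670e-02],
       [ 9.99999977e-01,  2.05994251e-04,  5.28978071e-05,
         4.07810871e-04],
       [-1.68097761e-05,  3.24499645e-01, -9.45885818e-01,
        -1.28156283e-01],
       [ 0.00000000e+00,  0.00000000e+00,  0.00000000e+00,
         1.00000000e+00]])}
{'clock': 0.1, 'joints': array([-1.23710906,  0.47776418,  0.02233427,  1.55633345, -0.01150132,
        1.10928945, -0.08309883]), 'qvel': array([ 0.00231177, -0.00013623, -0.00100084, -0.00286528,  0.00102554,
       -0.00175757,  0.00157266]), 'tau': array([ 4.61320262e-03, -5.97754526e+01,  1.61375351e+00, -2.81951505e+01,
        1.28806697e-02,  4.99370697e-03, -4.18031630e-05]), 'tcp_pos': array([0.28838858, 0.60973819, 0.24439949]), 'orientation': array([-6.88229851e-01, -3.06502349e+00,  2.58782220e-03]), 'contact_force': array([-0.32297619,  0.03666969,  0.09259009]), 'moment': array([0.00365881, 0.00718984, 0.01089601]), 'gripper_force': 0.0, 'grip_width': 0.08541043964234174}
```

View pics/top0.png

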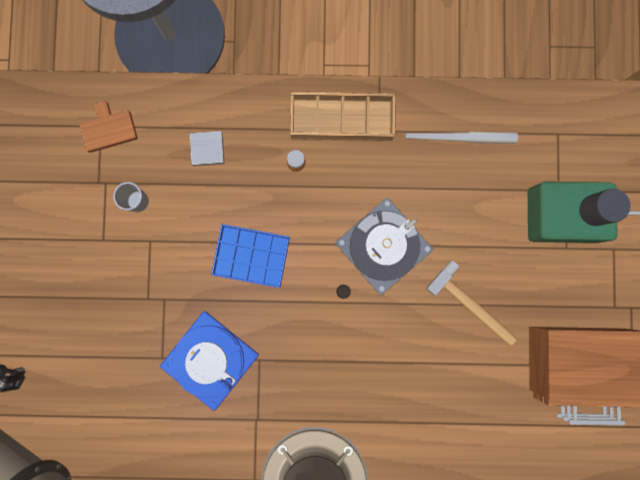

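View pics/side0.png

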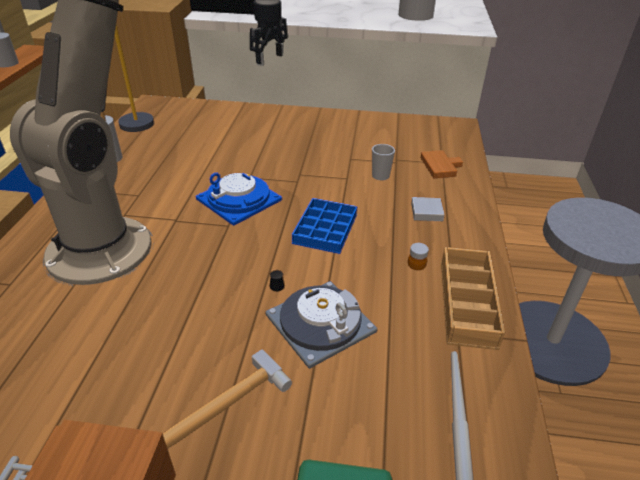

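The top view shows the grey fixture centred at about (386,244), the ring at about (408,226), and lands from there to the upper left. I'll enlarge both views.

```bash
python3 - <<'E'
from h import *
t=cv2.imread("pics/top0.png")[190:300,325:445];s=cv2.imread("pics/side0.png")[270:370,260:385]
t=cv2.resize(t,None,fx=5,fy=5,interpolation=cv2.INTER_CUBIC);cv2.imwrite("pics/topc.png",t)
s=cv2.resize(s,None,fx=6,fy=6,interpolation=cv2.INTER_CUBIC);cv2.imwrite("pics/sidec.png",s)
d=np.load("top0.npy")
for u,v in[(386,244),(376,256),(343,243),(387,204),(427,248),(381,289)]:print(u,v,px2w("top",u,v,d[v,u]))
E
```

```text
386 244 [ 0.54012963 -0.15222185  0.06186206]
376 256 [ 0.51302685 -0.13056214  0.05704732]
343 243 [ 0.54372146 -0.05780891  0.01882902]
387 204 [ 0.63629576 -0.15868684  0.01966008]
427 248 [ 0.5351951  -0.25107158  0.02448616]
381 289 [ 0.43914934 -0.14653493  0.02059979]
```

View pics/topc.png

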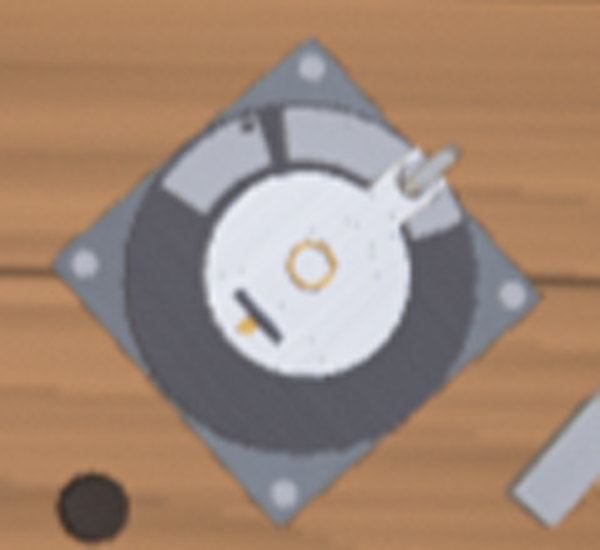

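View pics/sidec.png

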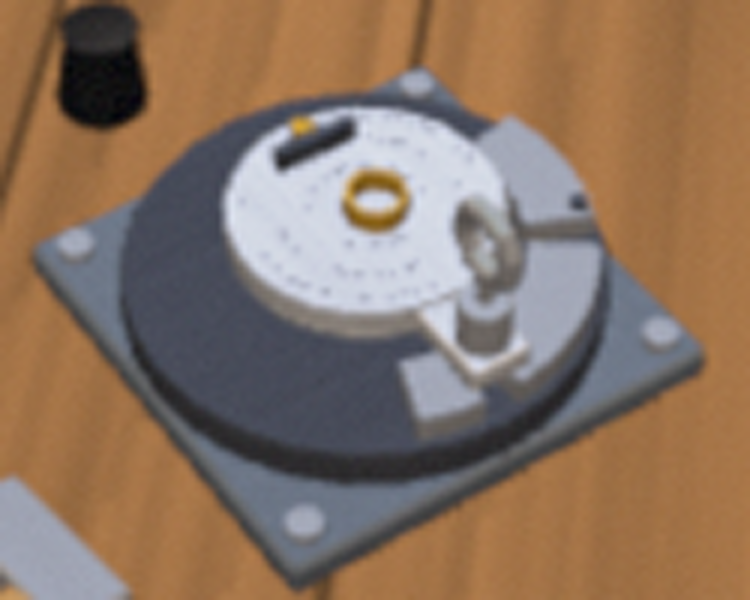

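The crops show four screws at (312,67), (513,294), (284,493) and (85,263). The ring's top edge runs (405,187)-(455,152). The notch gap is centred near (272,138), with a dark dot beside it on the land.

```bash
cat >> h.py <<'E'
def ray(name,u,v,z):
    o=np.array(eyes.calibration(name)["origin"]);p=px2w(name,u,v,1.)
    return o+(p-o)*(z-o[2])/(p[2]-o[2])
E
python3 - <<'E'
from h import *
T=lambda u,v,z:ray("top",325+u/5-.4,190+v/5-.4,z)
S=lambda u,v,z:ray("side",260+u/6-.4,270+v/6-.4,z)
c=np.array([T(*q,.016) for q in[(312,67),(513,294),(284,493),(85,263)]]);m=c.mean(0);print("top screws",c[:,:2],m)
cs=np.array([S(*q,.016) for q in[(416,83),(661,333),(305,521),(76,245)]]);print("side screws",cs[:,:2],cs.mean(0))
# edge yaw from diagonals
for cc in(c,cs):
  d1=cc[0]-cc[2];d2=cc[1]-cc[3]
  print("diag",np.degrees([np.arctan2(d1[1],d1[0]),np.arctan2(d2[1],d2[0])]))
rt=np.array([T(430,168,.110)]);print("ring top",rt)
print("bezel",T(311,266,.065),S(376,200,.060))
for q in[(265,112),(272,138),(280,163)]:
  p=T(*q,.038);print("notch",p,np.degrees(np.arctan2(*(p-m)[1::-1])),np.hypot(*(p-m)[:2]))
o=r.get_obs();M=R.from_rotvec(o["orientation"]).as_matrix();print(M)
print("barrel",S(483,305,.072),"ringc side",S(488,240,.096))
E
```

```text
top screws [[ 0.63913992 -0.15910173]
 [ 0.53482689 -0.25310589]
 [ 0.44099249 -0.14794781]
 [ 0.54572442 -0.05467217]] [ 0.54017093 -0.1537069   0.016     ]
side screws [[ 0.54492292 -0.05054457]
 [ 0.63863636 -0.15600861]
 [ 0.53425111 -0.24845094]
 [ 0.44098096 -0.1450929 ]] [ 0.53969784 -0.15002426  0.016     ]
diag [ -3.22183724 -93.14339737]
diag [86.91339945 -3.16100621]
ring top [[ 0.58293139 -0.1994918   0.11      ]]
bezel [ 0.5426333  -0.15361742  0.065     ] [ 0.54306297 -0.15200603  0.06      ]
notch [ 0.61496486 -0.13514199  0.038     ] 13.939899504790791 0.07706353313703272
notch [ 0.60304    -0.13846555  0.038     ] 13.627311543487796 0.06469017216950673
notch [ 0.59159809 -0.14223793  0.038     ] 12.57202154594684 0.05269050751024767
[[-9.04001065e-01  4.27529776e-01 -6.04530693e-04]
 [ 4.27530188e-01  9.03999739e-01 -1.55287056e-03]
 [-1.17402815e-04 -1.66225176e-03 -9.99998612e-01]]
barrel [ 0.58264623 -0.20289857  0.072     ] ringc side [ 0.58279219 -0.1982606   0.096     ]
```

Call:
{"op": "arm_command", "data": {
  "plan": "-0.034 -0.0337 0 0;-0.034 -0.0337 0 0;-0.034 -0.0337 0 0;-0.034 -0.0337 0 0;-0.034 -0.0337 0 0;-0.034 -0.0337 0 0;-0.034 -0.0337 0 0;-0.034 -0.0337 0 0;-0.034 -0.0337 0 0;-0.034 -0.0337 0 0;-0.034 -0.0337 0 0;-0.034 -0.0337 0 0;-0.034 -0.0337 0 0;-0.034 -0.0337 0 0;-0.034 -0.0337 0 0;-0.034 -0.0337 0 0;-0.034 -0.0337 0 0;-0.034 -0.0337 0 0;0 0 0 10;0 0 0 10",
  "hand": 0.3,
  "grip_force": 20
}}

```text
clock: 2.6
tcp_pos: [0.5821, -0.2007, 0.2447]
orientation: [-1.22, -2.894, 0.001]
contact_force: [0.4, -0.1, -0.6]
grip_width: 0.0301
gripper_force: 0.0
```

Call:
{"op": "arm_command", "data": {
  "plan": "0 0 0.02 2.9;0 0 0.02 0;0 0 0.02 0;0 0 0 0;0 0 0 0"
}}

```text
clock: 3.22
tcp_pos: [0.5827, -0.2, 0.1859]
orientation: [1.283, 2.867, -0.0]
contact_force: [-0.1, -0.1, -0.3]
grip_width: 0.03
gripper_force: 0.0
```

```bash
python3 - <<'E'
from h import *
o=r.get_obs();p,d=eyes.grab_frame("wrist");cv2.imwrite("pics/w1.png",p[...,::-1]);np.save("w1.npy",d);np.save("w1o.npy",np.r_[o["tcp_pos"],o["orientation"]])
M=R.from_rotvec(o["orientation"]).as_matrix();print(o["tcp_pos"],np.degrees(np.arctan2(M[1,1],M[0,1])),o["contact_force"],o["joints"],o["grip_width"])
E
```

```text
[ 0.58270702 -0.20003347  0.18585771] 41.77810556605171 [-0.14729134 -0.06638208 -0.30556038] [-0.13962317  0.47783314  0.49860567  1.7864994  -0.27448577  0.94594124
  1.20305602] 0.02998190068874524
```

View pics/w1.png

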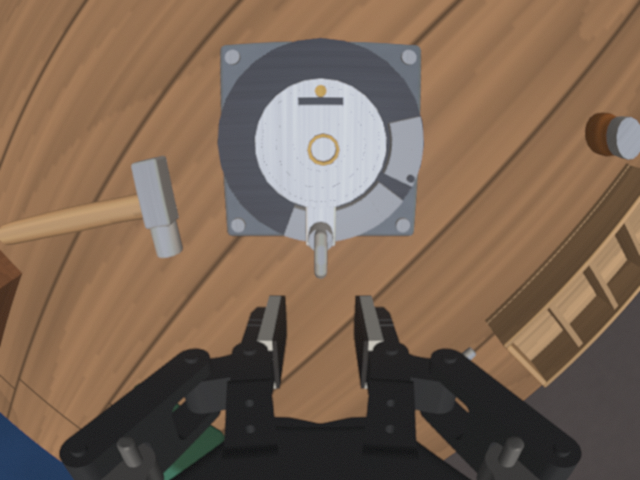

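The wrist view shows the ring at column 320, midway between the fingers (285/356). The screws are at (232,57), (409,57), (403,226) and (237,226), and the notch is about (397,188).

```bash
python3 - <<'E'
from h import *
p=cv2.imread("pics/w1.png");cv2.imwrite("pics/w1c.png",cv2.resize(p[110:290,280:460],None,fx=3.3,fy=3.3,interpolation=cv2.INTER_CUBIC))
w=np.load("w1o.npy");o=dict(tcp_pos=w[:3],orientation=w[3:])
C=np.array(eyes.calibration("wrist")["tool_from_camera"]);Rt=R.from_rotvec(w[3:])
cam=Rt.apply(C[:3,3])+w[:3]
def W(u,v,z):
    q=px2w("wrist",u,v,1.,o);return cam+(q-cam)*(z-cam[2])/(q[2]-cam[2])
tool=lambda q:Rt.inv().apply(q-w[:3])
c=np.array([W(*q,.016) for q in[(232,57),(409,57),(403,226),(237,226)]]);m=c.mean(0)
print(c[:,:2],"axis",m);e=c[1]-c[0]+c[2]-c[3];e2=c[3]-c[0]+c[2]-c[1];print("edges",np.degrees([np.arctan2(e[1],e[0]),np.arctan2(e2[1],e2[0])]))
print("ring tool",tool(W(320.5,255,.108)),tool(W(321,236,.080)),"axis tool",tool(m))
for q in[(384,181),(397,188),(409,194)]:
  x=W(*q,.04)-m;print(np.degrees(np.arctan2(x[1],x[0])),np.hypot(*x[:2]))
E
```

```text
[[ 0.44272914 -0.1468489 ]
 [ 0.54752894 -0.05314765]
 [ 0.64162797 -0.15843012]
 [ 0.53607287 -0.25267918]] axis [ 0.54198973 -0.15277646  0.016     ]
edges [ 41.78051829 -48.39877128]
ring tool [0.00178044 0.00112776 0.0778571 ] [0.00431779 0.00150423 0.105856  ] axis tool [0.06244796 0.00108791 0.16982883]
11.651165648746042 0.0554504514696154
12.212907413184984 0.06698533009263573
12.858543303928156 0.0776645106319956
```

View pics/w1c.png

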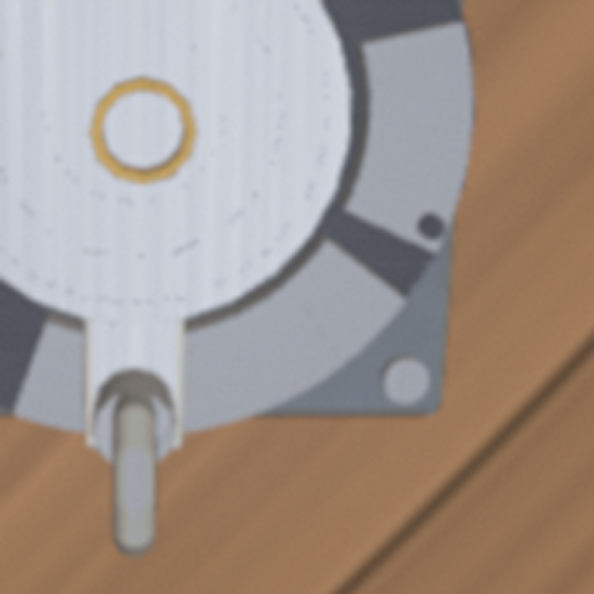

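Call:
{"op": "arm_command", "data": {
  "plan": "-0.0013 0.0004 0.0155 0;0 0 0.0155 0;0 0 0.0155 0;0 0 0.0155 0;0 0 0.0155 0;0 0 0.0145 0;0 0 0 0;0 0 0 0"
}}

```text
clock: 4.28
tcp_pos: [0.584, -0.2008, 0.0936]
orientation: [1.283, 2.867, 0.0]
contact_force: [-0.1, -0.3, 0.3]
grip_width: 0.0296
gripper_force: 0.0
```

Call:
{"op": "arm_command", "data": {
  "plan": "0 0 0 0;0 0 0 0;0 0 0 0;0 0 0 0",
  "hand": 0.74
}}

```text
clock: 4.78
tcp_pos: [0.5837, -0.2005, 0.0934]
orientation: [1.283, 2.867, 0.0]
contact_force: [0.7, 0.9, -0.3]
grip_width: 0.0112
gripper_force: 0.0
```

```bash
python3 - <<'E'
from h import *
o=r.get_obs();p,d=eyes.grab_frame("wrist");cv2.imwrite("pics/w2.png",cv2.resize(p[100:400,200:440,::-1],None,fx=2.0,fy=2.0,interpolation=cv2.INTER_CUBIC))
print(o["tcp_pos"],o["contact_force"],o["moment"],o["grip_width"])
E
```

```text
[ 0.58365902 -0.2005157   0.09340831] [ 0.70687924  0.85923802 -0.33250934] [-0.00503944  0.02931139 -0.03097438] 0.011196201424084375
```

View pics/w2.png

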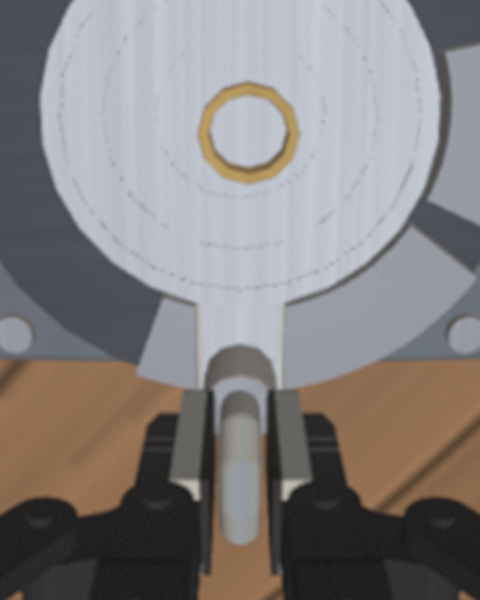

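The ring (cols 222-258) sits centred between the pads (212/268). I'll close on it.

Call:
{"op": "arm_command", "data": {
  "plan": "0 0 0 0;0 0 0 0;0 0 0 0;0 0 0 0",
  "hand": 1,
  "grip_force": 40
}}

```text
clock: 5.32
tcp_pos: [0.5836, -0.2006, 0.0934]
orientation: [-1.283, -2.868, -0.0]
contact_force: [-0.7, -0.1, 2.5]
grip_width: 0.0068
gripper_force: 39.1
```

Call:
{"op": "arm_command", "data": {
  "plan": "0 0 -0.002 0;0 0 -0.002 0;0 0 -0.002 0;0 0 0 0;0 0 0 0"
}}

```text
clock: 5.95
tcp_pos: [0.5834, -0.2005, 0.0991]
orientation: [-1.283, -2.867, 0.0]
contact_force: [1.7, -0.9, -8.6]
grip_width: 0.007
gripper_force: 38.7
```

Call:
{"op": "arm_command", "data": {
  "plan": "0 0 -0.002 0;0 0 -0.002 0;0 0 -0.001 0;0 0 0 0;0 0 0 0"
}}

```text
clock: 6.58
tcp_pos: [0.5835, -0.2004, 0.1042]
orientation: [-1.283, -2.867, -0.0]
contact_force: [0.9, -1.0, -9.5]
grip_width: 0.0071
gripper_force: 38.7
```

Call:
{"op": "arm_command", "data": {
  "plan": "0.00004 0.00227 0 -2;0.00016 0.00453 0 -4;0.00016 0.00453 0 -4;0.00004 0.00227 0 -2;0 0 0 0;0 0 0 0",
  "grip_force": 32
}}

```text
clock: 7.32
tcp_pos: [0.5926, -0.1903, 0.1042]
orientation: [-0.977, -2.986, -0.0]
contact_force: [0.7, -0.4, -10.3]
grip_width: 0.0069
gripper_force: 38.7
```

Call:
{"op": "arm_command", "data": {
  "plan": "0.00004 0.00227 0 -2;0.00016 0.00453 0 -4;0.00016 0.00453 0 -4;0.00016 0.00453 0 -4;0.00016 0.00453 0 -4;0.00004 0.00227 0 -2;0 0 0 0;0 0 0 0"
}}

```text
clock: 8.32
tcp_pos: [0.6026, -0.1701, 0.1042]
orientation: [-0.444, -3.11, -0.0]
contact_force: [0.4, 0.3, -10.2]
grip_width: 0.0072
gripper_force: 38.7
```

Call:
{"op": "arm_command", "data": {
  "plan": "0.00004 0.00227 0 -2;0.00016 0.00453 0 -4;0.00016 0.00453 0 -4;0.00016 0.00453 0 -4;0.00016 0.00453 0 -4;0.00016 0.00453 0 -4;0.00004 0.00227 0 -2;0 0 0 0;0 0 0 0"
}}

```text
clock: 9.45
tcp_pos: [0.6045, -0.1433, 0.1042]
orientation: [0.212, -3.134, -0.0]
contact_force: [-0.6, -0.5, -9.8]
grip_width: 0.007
gripper_force: 38.8
```

```bash
python3 - <<'E'
from h import *
o=r.get_obs();p,d=eyes.grab_frame("wrist");cv2.imwrite("pics/w3.png",cv2.resize(p[60:400,160:480,::-1],None,fx=1.7,fy=1.7,interpolation=cv2.INTER_CUBIC))
M=R.from_rotvec(o["orientation"]).as_matrix();print(np.degrees(np.arctan2(M[1,1],M[0,1])),o["tcp_pos"],o["contact_force"],o["moment"])
E
```

```text
97.7569384219691 [ 0.60449112 -0.14327088  0.1042213 ] [-0.64172382 -0.51276072 -9.79501213] [-0.04932184 -0.01475555  0.14272305]
```

View pics/w3.png

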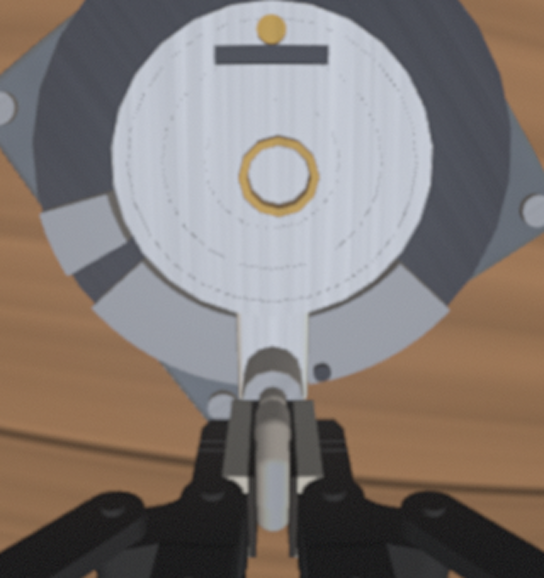

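Call:
{"op": "arm_command", "data": {
  "plan": "0 0 0.001 0;0 0 0.0015 0;0 0 0 0;0 0 0 0"
}}

```text
clock: 10.0
tcp_pos: [0.6045, -0.1433, 0.1017]
orientation: [0.213, -3.134, -0.0]
contact_force: [-1.4, -0.7, -9.3]
grip_width: 0.0069
gripper_force: 38.8
```

Call:
{"op": "arm_command", "data": {
  "plan": "0 0 0 0;0 0 0 0;0 0 0 0",
  "hand": 0.76
}}

```text
clock: 10.38
tcp_pos: [0.6057, -0.1434, 0.1028]
orientation: [-0.213, 3.132, -0.001]
contact_force: [0.3, -0.2, -0.1]
grip_width: 0.0105
gripper_force: 0.0
```

Call:
{"op": "arm_command", "data": {
  "plan": "0.00001 0.00113 0 -1;0.00001 0.00113 0 -1;0.00001 0.00113 0 -1;0.00001 0.00113 0 -1;0 0 0 0;0 0 0 0"
}}

```text
clock: 11.12
tcp_pos: [0.6039, -0.1388, 0.1017]
orientation: [0.322, -3.125, -0.0]
contact_force: [0.5, 0.2, -0.8]
grip_width: 0.0103
gripper_force: 0.1
```

Call:
{"op": "arm_command", "data": {
  "plan": "0.00001 0.00057 0 -0.5;0.00001 0.00057 0 -0.5;0 0 0 0;0 0 0 0"
}}

```text
clock: 11.62
tcp_pos: [0.6036, -0.1378, 0.1018]
orientation: [0.35, -3.122, 0.0]
contact_force: [0.4, -0.7, -0.2]
grip_width: 0.0103
gripper_force: 0.7
```

Call:
{"op": "arm_command", "data": {
  "plan": "0.00001 0.00057 0 -0.5;0.00001 0.00057 0 -0.5;0 0 0 0;0 0 0 0"
}}

```text
clock: 12.12
tcp_pos: [0.6033, -0.1365, 0.1018]
orientation: [0.377, -3.119, -0.0]
contact_force: [0.4, -0.5, -1.0]
grip_width: 0.0102
gripper_force: 0.5
```

Call:
{"op": "arm_command", "data": {
  "plan": "0.00001 0.00057 0 -0.5;0.00001 0.00057 0 -0.5;0 0 0 0;0 0 0 0"
}}

```text
clock: 12.62
tcp_pos: [0.6031, -0.136, 0.1018]
orientation: [-0.403, 3.115, -0.001]
contact_force: [0.9, -3.4, -1.7]
grip_width: 0.0101
gripper_force: 1.8
```

```bash
python3 - <<'E'
from h import *
o=r.get_obs();p,d=eyes.grab_frame("wrist");cv2.imwrite("pics/w4.png",cv2.resize(p[200:400,220:420,::-1],None,fx=2.9,fy=2.9,interpolation=cv2.INTER_CUBIC))
print(o["tcp_pos"],o["contact_force"])
for v in range(280,380,8):
    q=px2w("wrist",320,v,d[v,320],o);print(v,q.round(4))
E
```

```text
[ 0.60313227 -0.13599097  0.10182384] [ 0.93249159 -3.4172877  -1.68565333]
280 [ 0.5959 -0.1383  0.0716]
288 [ 0.59   -0.1398  0.0922]
296 [ 0.5896 -0.1399  0.1001]
304 [ 0.5912 -0.1395  0.1035]
312 [ 0.5936 -0.1389  0.1056]
320 [ 0.5952 -0.1384  0.1087]
328 [ 0.5983 -0.1376  0.1094]
336 [ 0.6013 -0.1368  0.1103]
344 [ 0.6046 -0.136   0.1109]
352 [ 0.6098 -0.1346  0.1088]
360 [ 6.951e-01 -1.121e-01 -1.000e-04]
368 [ 0.7039 -0.1098 -0.0013]
376 [ 7.112e-01 -1.079e-01 -4.000e-04]
```

View pics/w4.png

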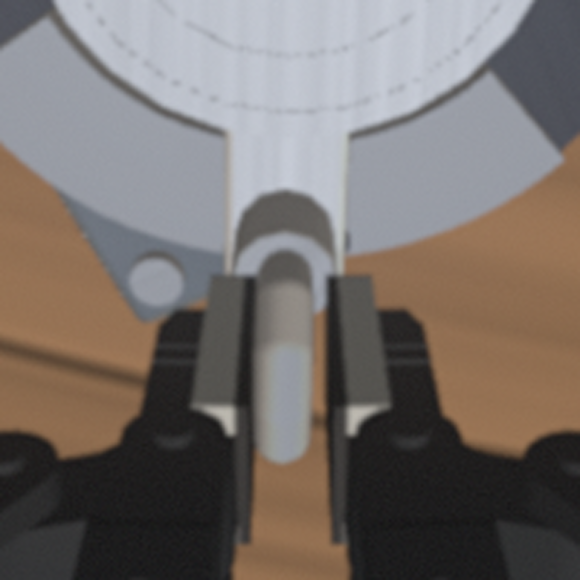

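The ring top is at z≈0.111, which means the pin is home, and it touches only the trailing (left) finger. I'll back off, open and rise.

Call:
{"op": "arm_command", "data": {
  "plan": "0 -0.0008 0 0;0 0 0 0;0 0 0 0"
}}

```text
clock: 13.05
tcp_pos: [0.6032, -0.1361, 0.1018]
orientation: [0.405, -3.115, -0.0]
contact_force: [0.7, -2.2, -1.4]
grip_width: 0.0101
gripper_force: 1.1
```

Call:
{"op": "arm_command", "data": {
  "plan": "0 0 0 0;0 0 0 0;0 0 0 0;0 0 -0.01 0;0 0 -0.02 0;0 0 -0.03 0;0 0 -0.03 0;-0.02 0 -0.03 0;-0.03 0 0 0;-0.03 0 0 0;0 0 0 0;0 0 0 0",
  "hand": 0.3
}}

```text
clock: 14.55
tcp_pos: [0.68, -0.1163, 0.222]
orientation: [0.403, -3.115, 0.0]
contact_force: [0.5, -0.5, -0.6]
grip_width: 0.0299
gripper_force: 0.0
```

```bash
python3 - <<'E'
from h import *
o=r.get_obs();print(o["tcp_pos"],o["contact_force"],o["clock"])
t,dt=eyes.grab_frame("top");s,ds=eyes.grab_frame("side")
a=cv2.resize(t[190:300,325:445],(480,440),interpolation=cv2.INTER_CUBIC);b=cv2.resize(s[270:370,270:380],(315,286),interpolation=cv2.INTER_CUBIC)
im=np.zeros((440,795,3),np.uint8);im[:,:480]=a;im[:286,480:]=b
cv2.imwrite("pics/f.png",im[...,::-1])
# ring height from side depth: points above 0.085 near the axis
for n,d in(("side",ds),("wrist",eyes.grab_frame("wrist")[1])):
    v,u=np.mgrid[0:480:1,0:640:1];P=np.array([px2w(n,x,y,d[y,x],o) for y,x in zip(v.ravel(),u.ravel()) if d[y,x]>0 and (n=="wrist" or 250<x<400 and 260<y<380)])
    k=(np.hypot(P[:,0]-.541,P[:,1]+.1525)<.095)&(P[:,2]>.088)&(P[:,2]<.13);Q=P[k]
    print(n,len(Q),Q.mean(0),Q.max(0),np.degrees(np.arctan2(Q.mean(0)[1]+.1525,Q.mean(0)[0]-.541)))
E
```

```text
[ 0.6800166  -0.11634114  0.22196714] [ 0.45443675 -0.53215556 -0.64653351] 14.55Traceback (most recent call last):
  File "<stdin>", line 9, in <module>
  File "h.py", line 5, in px2w
    c=eyes.calibration(name); f=240/np.tan(np.radians(c["fov_y"])/2)
ValueError: time passes only in moves, steps and waits
```

View pics/f.png

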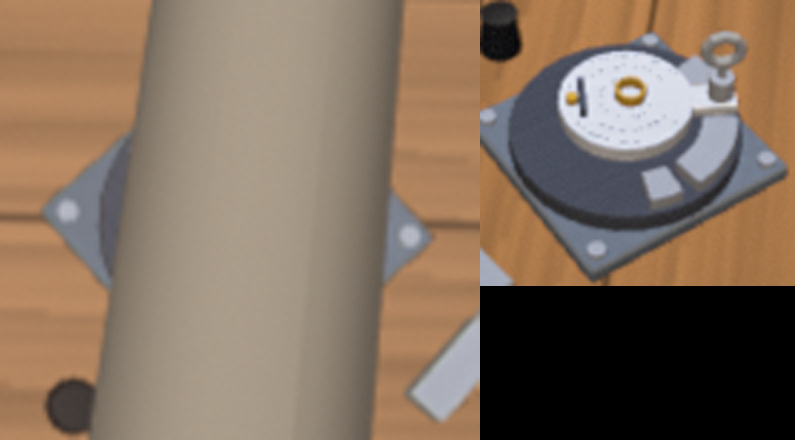

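The arm hides the table from above, but the side view shows the plunger at the notch, the ring top near pixel (355,283) and the bezel in place. I'll check the ring height.

```bash
python3 - <<'E'
from h import *
d=eyes.grab_frame("side")[1]
Q=np.array([px2w("side",x,y,d[y,x]) for y in range(276,306) for x in range(340,372) if d[y,x]>0])
k=(np.hypot(Q[:,0]-.541,Q[:,1]+.1525)<.09)&(Q[:,2]>.076);Q=Q[k];m=Q[Q[:,2]>.09].mean(0)
print(len(Q),Q.max(0),m,np.degrees(np.arctan2(m[1]+.1525,m[0]-.541)),np.sort(Q[:,2])[-8:])
E
```

```text
145 [ 0.61836165 -0.13106896  0.11296875] [ 0.60290181 -0.13816312  0.10228745] 13.040172435585784 [0.11119787 0.1112264  0.11187695 0.1118916  0.11191672 0.11193875
 0.11247895 0.11296875]
```

```bash
python3 -c "
from bench import ticket
print(ticket.hand_in())"
```

```text
the job is handed in; nothing more can be done
None
```

I pulled the ring up, swung the table about 61° anticlockwise and let the ring go; the pin is home in the next notch (ring top measured at 112 mm), the bezel is still on the table top, and I handed the job in with the arm clear of everything.

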